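# Register a brass blank and hold the index plunger clear

### The job

Push the brass blank on the round index table up against all three stop pins, so that its long edge touches both back pins and its end touches the end pin. Then grip the red knob of the sprung index plunger, pull it fully up so that its pin is clear of the hole in the table, and hold it there for a workmate to turn the table: finish while still gripping and holding the knob up, with the blank still against its pins. Leave the bottle, the tape measure and the wax tin standing where they are.

Things in the scene. Friction and masses are not known exactly. Their poses are not given: they have to be found in the camera images.
- fixture: Fixed indexing fixture: green base 150 x 220 x 16 mm carrying a round aluminium table, 180 mm diameter, top 34 mm above the bench (it does not turn here). Origin: on the bench under the table's centre; z up; x points from the centre to the two back stop pins, y to the green plunger bracket. Stop pins: steel, 10 mm diameter, 14 mm tall.
- home (a point): Point on the table top, 34 mm above the bench, where the blank's origin lies when the blank touches all three stop pins; axes as the fixture's, whose frame has it at x = 23, y = 0 mm. In the fixture's frame the pins' axes stand at x = 41, y = 28 (back), x = 41, y = -28 (back) and x = 23, y = 50 mm (end).
- bracket (a point): Centre of the top of the plunger's steel bush (18 mm diameter), under the knob, 76 mm above the bench, at x = 0, y = 78 mm in the fixture's frame. The green arm below it is 32 mm wide in x, top 70 mm above the bench, from y = 62 mm to the post (y = 98 to 128 mm, 44 mm wide in x).
- blank: Loose brass bar, 26 x 90 x 12 mm (x, y, z), about 0.24 kg, lying flat on the index table with its long axis y roughly along the fixture's y, some 25 to 45 mm short of the back pins and 12 to 30 mm short of the end pin. Origin: centre of its underside; z up.
- pull_knob (a point): Red ribbed knob of the index plunger, upright cylinder 24 mm diameter, 28 mm high. This point: centre of its underside, at x = 0, y = 78 mm, z = 80 mm in the fixture's frame while the plunger is seated (4 mm above the bush, 10 mm above the bracket arm). Moves straight up with the plunger; grip it round its side from above.
- plunger (a joint): Lift of the sprung index plunger (m): 0 = pin seated 8 mm deep in its hole in the table, 0.014 = pulled fully up against its stop. The spring pulls it down with about 5 N when seated and 8 N when fully up; it snaps back as soon as it is let go.
- flux_bottle: Bystander: small white plastic bottle with red cap, 36 mm diameter, 75 mm tall, loose. Origin: centre of its underside.
- measure: Bystander: yellow and black tape measure standing on edge, 31 x 67 x 62 mm, loose. Origin: centre of its underside.
- wax_tin: Bystander: round grey and dark green lidded tin, 50 mm diameter, 30 mm high, loose. Origin: centre of its underside.

How it is judged:
On the way, in this order (a step that is already met when the one before it is completed fails the run):
1. the blank lies against both back pins and the end pin while the plunger is still seated (x of blank in the frame of fixture between 0.0205 and 0.0265 m and y of blank in the frame of fixture between -0.0025 and 0.0035 m and angle between the y axis of blank and the y axis of fixture, either way round below 0.04 rad and z of blank in the frame of fixture between 0.03 and 0.038 m and value of joint plunger below 0.003 m), for 0.2 s.
2. the gripped plunger is pulled fully up (value of joint plunger above 0.011 m and contact force between the fingers and plunger above 3 N), for 0.2 s.
At the end, for the whole second after the job is handed in: Fingers hold the red knob (over 3 N) with the plunger at rest, lifted over 11 of its 14 mm; the blank lies still and flat on the table, its origin at x 20.5 to 26.5, y -2.5 to 3.5, z 30 to 38 mm in the fixture frame, parallel to the back pins within 0.04 rad (all of step 2 and x of blank in the frame of fixture between 0.0205 and 0.0265 m and y of blank in the frame of fixture between -0.0025 and 0.0035 m and angle between the y axis of blank and the y axis of fixture, either way round below 0.04 rad and z of blank in the frame of fixture between 0.03 and 0.038 m and velocity of joint plunger between -0.01 and 0.01 m/s and linear speed of blank below 0.02 m/s); the arm keeps its last pose, push and grip.
It fails at once if the white flux bottle is moved more than 15 mm or tipped (distance of flux_bottle from where it was at the start of the episode above 0.015 m or angle between flux_bottle's own z axis and vertical above 0.3 rad).
It fails at once if the tape measure is moved more than 15 mm or tipped (distance of measure from where it was at the start of the episode above 0.015 m or angle between measure's own z axis and vertical above 0.3 rad).
It fails at once if the wax tin is moved more than 15 mm or tipped (distance of wax_tin from where it was at the start of the episode above 0.015 m or angle between wax_tin's own z axis and vertical above 0.3 rad).
It also fails if it takes over 48 s, if anything falls off the work surface, if the arm or the gripper's body presses on something with over 40 N, if the wrist force passes 120 N, or if a joint passes its speed limit or range.

### The arm

A 7-joint arm with a two-finger parallel gripper is mounted at the origin on a cart in front of the work surface, level with it; the furniture and walls round the work are solid. World frame = base frame: x ahead of the robot, y to its left, z up, the work surface at z = 0. Lengths are in m, angles in rad, forces in N, time in s.
With the tool pointing down it reaches from about 0.425 to 0.925 m from the base axis. Payload 6.8 kg.
Tool frame: the origin (TCP) lies midway between the tips of the shut fingers; the grasp point (between the pads) lies 19 mm behind it; z points along the fingers, y is the line along which they close (so a half turn about z gives the same grasp; the last joint's range is limited). The gripper opens to 88 mm and grips with 3 to 60 N. Pads are 20 mm wide; open, the fingers measure 115 mm over their backs; the gripper's body (75 mm by 178 mm) begins 61 mm behind the grasp point.
Start: joints at [1.138, 0.477, 0.022, 1.555, -0.011, 1.109, -0.083], TCP at [0.215, -0.64, 0.223] pointing down, gripper open.
Joint ranges: [-2.96, 2.96], [-0.34, 2.1], [-1.41, 1.46], [0.24, 2.44], [-1.37, 4.51], [0.17, 1.92], [-2.96, 2.96]. Speed limits (rad/s): [2.39, 2.39, 3.14, 3.14, 3.14, 3.14, 3.14].

### API

Orientations are given as [roll, pitch, yaw] about the fixed x, y, z axes, in that order (R = Rz(yaw) Ry(pitch) Rx(roll)).
In Python, from station import ctrl gives the robot as it stands.
- The arm moves only by the tool carry_out, never from a script. Its argument "deltas" is a list of rows, each a list of 7 numbers: the shift along the tool's x, y, z normalised to -1 to 1, where 1 is 1 m, then the turn, a rotation vector about the tool's x, y, z normalised to -1 to 1, where 1 is 0.5 rad, then the closure, from -1 (fully open) to 1 (shut), so that 0 is half open. In form: [[x, y, z, rx, ry, rz, jaw], ...]. A call has 1 to 10 rows; each row is the pose to reach, as a shift and turn from the pose commanded when the call began, along the tool's axes at that moment; what a row does not reach only later rows make up. A row lasts 1/12 s, in which the tool goes at most 41.7 mm and 7.16 degrees, less where a joint would pass 70% of its speed; a pose out of reach is approached as far as the arm can. A call with a number of a shift or a turn outside -1 to 1 is refused whole. A call with a gripper value outside its range is refused whole. The fingers move at their own pace and stop on an object; "force" is the grip in N (left out, the last holds). Time passes only in rows, so rows that repeat a pose let the fingers close. It gives the time, the measured TCP pose, the force, the opening and the grip force at its end, in the units of the state.
- ctrl.get_obs(): the state, without advancing time (a new reading comes with each control period).
- ctrl.snapshot(name): name is "side" or "top"; returns a dict with "frame" (400x640x3 uint8, red, green, blue), "intrinsics" (3x3 intrinsics, pixels), "R" (3x3) and "t" (3): a world point X has camera coordinates R X + t. Camera axes: x right, y down, z forward; pixel columns grow to the right and rows downward; lengths in m; the calibration is good to about 2 mm. A picture is of the moment at which its call begins. There is no depth.
- ctrl.job_done(): hands the job in; it is judged then, once.
Trained networks look in the newest picture that a camera, given by its name, has taken for a name from the list of things; names that differ only in an ending like _2 or _b are one class to them, and where a whole thing is asked for, a point or a joint stands for the part that bears it (a point fixed in the world has none). Each returns a list of dicts, best first, with "score" (0 to 1); they miss things now and then, are a little off and sometimes report something else, mostly with a low value. They report only what shows in the picture. A call takes as long as a camera call.
- ctrl.search_frame(camera, label): "rect" ([left, top, width, height] in pixels, round what is visible of it).
- ctrl.regions_of(camera, label): "mask" (400x640 bool, what is visible of it) and "rect" ([left, top, width, height] in pixels, round what is visible of it).
The state is a dict: "time": time; "joint_pos": joint angles; "qvel": joint speeds; "joint_torque": joint torques, N m; "tcp_pos": TCP position; "orientation": TCP orientation; "force": force on the tool from outside, world axes, zero at the start; "ft_torque": the same for the moment, N m; "opening": opening from 0.0 (shut) to 1.0 (fully open); "finger_force": force on a finger pad.
Only numpy, scipy, OpenCV 4.12 (cv2) and the standard library are available. Lean on these libraries where they do the work, as an engineer would, in place of code of your own. Each camera call takes 0.05 s, during which the arm holds its last target. There are 200 camera calls.

## Working session

There is one attempt and no reset: what is moved stays moved. The work goes in short steps, Python scripts to look and compute and a tool call to move; the robot and the scene stay as the last step left them, time stands still between calls to the robot, and variables do not carry over. Pictures are saved under pics/ and viewed, at most 10 in all, crops included, and the job is handed in when it is done.

Besides the shell and the picture viewer there is one more tool, called as a command line: name --pt "numbers of a row" for each row, then --argument value for the rest. carry_out: Moves the arm, as the interface text tells. Scaled input: -1 to 1 covers 1 m each way for a shift and 0.5 rad each way for a turn. Its arguments: {"type":"object","properties":{"deltas":{"type":"array"},"force":{"type":"number"}},"required":["deltas"]}

```bash
ls; mkdir -p pics
python3 - <<'E'
from station import ctrl
import cv2,numpy as np
for n in("top","side"):
    s=ctrl.snapshot(n); cv2.imwrite(f"pics/{n}0.png",s["frame"][:,:,::-1])
    np.savez(f"{n}.npz",**s)
    print(n,s["intrinsics"].round(1).tolist(),s["R"].round(3).tolist(),s["t"].round(3).tolist())
    for l in("fixture","blank","pull_knob","flux_bottle","measure","wax_tin"):
        print(l,[(np.round(d["rect"]).tolist(),round(d["score"],2)) for d in ctrl.search_frame(n,l)][:2])
print(ctrl.get_obs())
E
```

```text
pics
top [[373.0, 0.0, 312.7], [0.0, 373.0, 205.1], [0.0, 0.0, 1.0]] [[0.023, -1.0, 0.001], [-0.997, -0.023, -0.079], [0.079, 0.001, -0.997]] [-0.09, 0.528, 1.016]
fixture [([205.0, 168.0, 88.0, 76.0], 0.9)]
blank [([256.0, 189.0, 28.0, 21.0], 0.56)]
pull_knob []
flux_bottle [([388.0, 228.0, 22.0, 17.0], 0.45)]
measure [([428.0, 228.0, 18.0, 21.0], 0.76)]
wax_tin [([167.0, 220.0, 21.0, 14.0], 0.66)]
side [[375.8, 0.0, 315.1], [0.0, 375.8, 196.9], [0.0, 0.0, 1.0]] [[0.989, 0.147, -0.006], [0.07, -0.506, -0.86], [-0.129, 0.85, -0.511]] [-0.515, 0.003, 1.281]
fixture [([296.0, 159.0, 58.0, 55.0], 0.9)]
blank []
pull_knob [([318.0, 158.0, 5.0, 12.0], 0.46)]
flux_bottle [([263.0, 249.0, 15.0, 28.0], 0.94)]
measure [([240.0, 278.0, 33.0, 29.0], 0.91), ([295.0, 158.0, 59.0, 55.0], 0.26)]
wax_tin []
{'time': 0.7, 'joint_pos': array([ 1.13791747,  0.47698914,  0.02242377,  1.55542073, -0.01149787,
        1.10927655, -0.08308088]), 'qvel': array([ 0.00159893,  0.00043673,  0.00029973,  0.00103309, -0.00127906,
        0.00095292,  0.00128439]), 'joint_torque': array([ 9.10551898e-05, -5.82576692e+01,  1.53292850e+00, -2.72891325e+01,
       -5.42753062e-02,  9.79921053e-03,  3.15787213e-05]), 'tcp_pos': array([ 0.2153881 , -0.63972868,  0.22266289]), 'orientation': array([ 3.14155772e+00, -3.75985172e-06,  3.24756480e-01]), 'force': array([ 0.56590373, -0.54688944,  0.51024794]), 'ft_torque': array([0.00188116, 0.00988024, 0.02735504]), 'finger_force': 0.0, 'opening': 1.0017971450611867}
```

Run:
```python
import cv2
t=cv2.imread("pics/top0.png")[150:260,150:310]; s=cv2.imread("pics/side0.png")[140:230,270:390]
cv2.imwrite("pics/topc.png",cv2.resize(t,None,fx=5,fy=5,interpolation=cv2.INTER_CUBIC))
cv2.imwrite("pics/sidec.png",cv2.resize(s,None,fx=6,fy=6,interpolation=cv2.INTER_CUBIC))
```

```text
(no output)
```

View pics/topc.png

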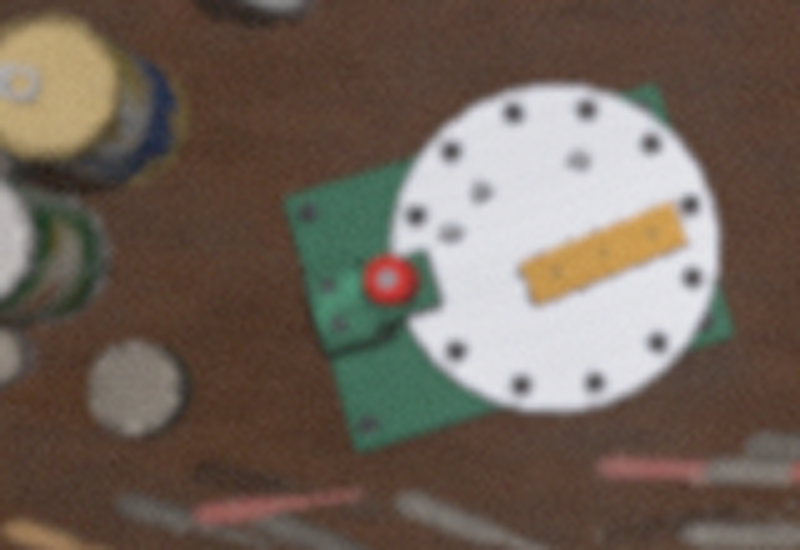

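View pics/sidec.png

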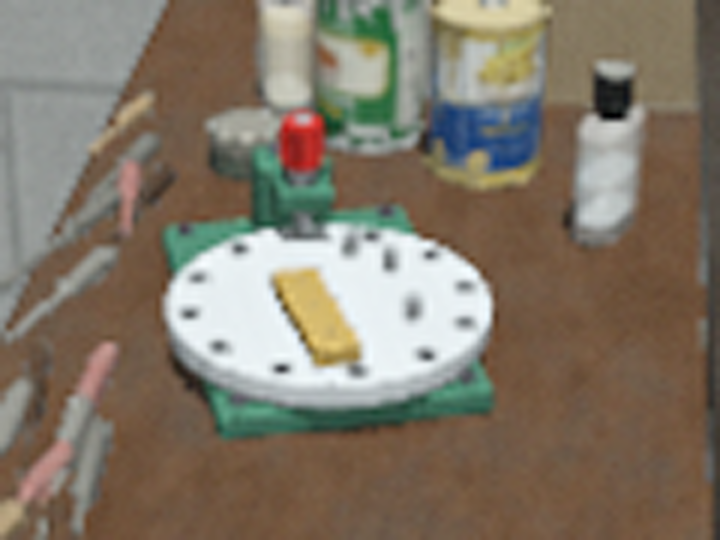

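View pics/top0.png

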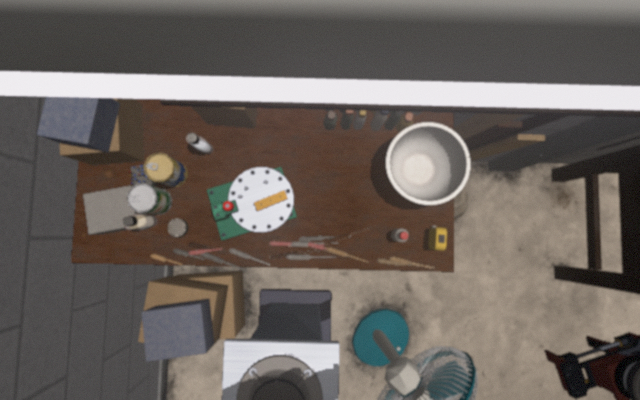

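The top view shows the white table centred near (261,199). The red knob is near (228,206), the blank spans (255,206)–(286,195), and the pins are near (266,182), (247,188) and (240,196). The tin, at (177,228), is clear of the work. I'll fit the poses next.

```bash
cat > h.py <<'E'
import numpy as np,cv2
from scipy.optimize import least_squares
class Cam:
    def __init__(s,d):
        s.K,s.R,s.t,s.f=[np.array(d[k]) for k in("intrinsics","R","t","frame")]
    def proj(s,X):
        c=np.atleast_2d(X)@s.R.T+s.t; p=c@s.K.T; return p[:,:2]/p[:,2:]
    def ray(s,uv,z):
        uv=np.atleast_2d(uv); d=np.c_[uv,np.ones(len(uv))]@np.linalg.inv(s.K).T@s.R
        C=-s.R.T@s.t; return C+d*((z-C[2])/d[:,2])[:,None]
def comp(m,near):
    n,l,st,c=cv2.connectedComponentsWithStats(m.astype(np.uint8))
    i=1+np.argmin([np.linalg.norm(c[k]-near)-st[k,4]*.05 for k in range(1,n)]); return l==i
def fix(p,x,y): # fixture->world
    c,s=np.cos(p[2]),np.sin(p[2]); return np.array([p[0]+c*x-s*y,p[1]+s*x+c*y])
def unfix(p,w):
    c,s=np.cos(p[2]),np.sin(p[2]); d=np.asarray(w)[...,:2]-p[:2]; return np.stack([c*d[...,0]+s*d[...,1],-s*d[...,0]+c*d[...,1]],-1)
def blankrect(cam,roi):
    u0,v0,u1,v1=roi; k=8
    im=cv2.resize(cam.f[v0:v1,u0:u1],None,fx=k,fy=k,interpolation=cv2.INTER_CUBIC)
    h=cv2.cvtColor(im,cv2.COLOR_RGB2HSV); m=(h[...,0]>10)&(h[...,0]<32)&(h[...,1]>95)&(h[...,2]>110)
    m=comp(m,np.array([(u1-u0)*k/2,(v1-v0)*k/2])); c=cv2.findContours(m.astype(np.uint8),0,1)[0][0][:,0]
    uv=(c+.5)/k-.5+[u0,v0]; W=cam.ray(uv,.046)[:,:2]
    r=cv2.minAreaRect((W*1000).astype(np.float32)); b=cv2.boxPoints(r)/1000
    e=b[1]-b[0],b[2]-b[1]; L=max(e,key=np.linalg.norm)
    return np.array(r[0])/1000,np.arctan2(L[1],L[0]),np.array(r[1])
E
cat > m.py <<'E'
from h import *
T=Cam(np.load("top.npz"))
im=T.f.astype(int); m=(im.min(2)>170); m=comp(m,[261,199])
cn=max(cv2.findContours(m.astype(np.uint8),0,1)[0],key=len)
w=T.ray(cv2.convexHull(cn)[:,0].astype(float),.034)[:,:2]
c,r=cv2.minEnclosingCircle((w*1000).astype(np.float32)); print("table",c,r)
red=(im[...,0]>120)&(im[...,1]<70); red=comp(red,[228,206]); ku=np.argwhere(red).mean(0)[::-1]; print("knob px",ku,red.sum())
pins=np.array([[580,160],[483,190],[450,232]])/5.+150-.4
obs=np.r_[T.proj(np.r_[np.array(c)/1000,.034]),[ku],pins]
def f(p):
    X=[[*fix(p,0,0),.034],[*fix(p,0,.078),.105],[*fix(p,.041,-.028),.044],[*fix(p,.041,.028),.044],[*fix(p,.023,.05),.044]]
    return ((T.proj(np.array(X))-obs)*np.array([[3],[2],[1],[1],[1]])).ravel()
s=least_squares(f,[.53,.05,.3],x_scale=[.01,.01,.1]); print("fix",s.x.round(4),s.fun.reshape(-1,2).round(2).tolist())
np.save("fix.npy",s.x)
b=blankrect(T,(245,180,300,220)); print("blank",b,"infix",unfix(s.x,b[0]), "rel",np.degrees(b[1]-s.x[2]))
S=Cam(np.load("side.npz"))
im=S.f.astype(int); red=(im[...,0]>120)&(im[...,1]<70); red=comp(red,[320,163])
print("side knob",np.argwhere(red).mean(0)[::-1],S.proj([*fix(s.x,0,.078),.094]))
E
python3 m.py
```

```text
table (888.0482788085938, -87.776123046875) 902.1500854492188
knob px [228.58823529 207.        ] 34
fix [ 0.7436 -0.0064  1.1735] [[-90.8, 148.46], [92.25, -119.75], [13.76, -69.6], [24.76, -57.53], [33.98, -56.17]]
blank (array([0.53863464, 0.03766686]), np.float32(-1.1571809), array([23.18194389, 87.65380096])) infix [-0.03869664  0.20607081] rel -133.54027152849235
side knob [320.01960784 163.7254902 ] [[364.26407935 183.22977425]]
```

```bash
sed -i 's/m=comp(m,\[261,199\])/m[:160]=0;m[240:]=0;m[:,:215]=0;m[:,300:]=0;m=comp(m,[261,199])/' m.py; python3 m.py
```

```text
table (543.067626953125, 65.9071273803711) 89.296875
knob px [228.58823529 207.        ] 34
fix [0.543  0.0652 0.3761] [[0.78, 0.1], [-0.77, -0.53], [-0.67, -0.59], [-0.6, 0.44], [0.58, 0.97]]
blank (array([0.53863464, 0.03766686]), np.float32(-1.1571809), array([23.18194389, 87.65380096])) infix [-0.01416265 -0.02399445] rel -87.84918099498594
side knob [320.01960784 163.7254902 ] [[319.12058321 164.36949489]]
```

Run:
```python
from h import *
T=Cam(np.load("top.npz"))
p=np.array([[287,200],[358,450],[732,335],[655,85]])/5.+150-.4
w=T.ray(p,.016)[:,:2]
for i,j in((1,0),(2,3),(2,1),(3,0)):
    d=w[j]-w[i]; print(np.linalg.norm(d).round(4), np.arctan2(d[1],d[0])-(0 if i+j!=3 or i==j else 0))
print(w.round(4))
pins=np.array([[580,160],[483,190],[450,232]])/5.+150-.4
w=T.ray(pins,.045)[:,:2];print(w.round(4)); d=w[1]-w[0];print(np.linalg.norm(d),np.arctan2(-d[0],d[1])); d=w[2]-w[0]; print(np.arctan2(d[1],d[0])-np.arctan2(.078,-.018))
print(T.ray([228.6,207],.106),T.ray([228.6-.5,207-.5],.106))
```

```text
0.1459 0.318794725719941
0.1477 0.32491099841413845
0.2169 1.892731833992824
0.216 1.9007750719992
[[ 0.5674  0.2195]
 [ 0.4288  0.1737]
 [ 0.4974 -0.032 ]
 [ 0.6373  0.0151]]
[[0.5897 0.0522]
 [0.572  0.1045]
 [0.5486 0.1216]]
0.0552507581082033 0.3263479363754572
0.30805688016162813
[[0.51362732 0.13646186 0.106     ]] [[0.51487631 0.13778963 0.106     ]]
```

carry_out --pt "0.264 -0.235 0 0 0 -1 1" --pt "0.264 -0.235 0 0 0 -1 1" --pt "0.264 -0.235 0 0 0 -1 1" --pt "0.264 -0.235 0 0 0 -1 1" --pt "0.264 -0.235 0 0 0 -1 1" --pt "0.264 -0.235 0 0 0 -1 1" --pt "0.264 -0.235 0 0 0 -1 1" --pt "0.264 -0.235 0 0 0 -1 1" --pt "0.264 -0.235 0 0 0 -1 1"

```text
time: 1.45
tcp_pos: [0.3934, -0.3278, 0.2231]
orientation: [3.141, -0.002, 0.83]
force: [1.2, -0.4, 0.2]
opening: 0.357
finger_force: 0.0
```

carry_out --pt "0.343 -0.08 0 0 0 -1 1" --pt "0.343 -0.08 0 0 0 -1 1" --pt "0.343 -0.08 0 0 0 -1 1" --pt "0.343 -0.08 0 0 0 -1 1" --pt "0.343 -0.08 0 0 0 -1 1" --pt "0.343 -0.08 0 0 0 -1 1" --pt "0.343 -0.08 0 0 0 -1 1" --pt "0.343 -0.08 0 0 0 -1 1" --pt "0.343 -0.08 0 0 0 -1 1"

```text
time: 2.2
tcp_pos: [0.5667, -0.0204, 0.2232]
orientation: [3.14, -0.003, 1.33]
force: [0.2, -0.3, 0.8]
opening: 0.005
finger_force: 0.0
```

carry_out --pt "0 0 0.05 0 0 -1 1" --pt "0 0 0.05 0 0 -1 1" --pt "0 0 0.05 0 0 -1 1" --pt "0 0 0.05 0 0 -1 1" --pt "0 0 0.05 0 0 -1 1"

```text
time: 2.62
tcp_pos: [0.5646, -0.0267, 0.1723]
orientation: [-3.141, -0.0, 1.829]
force: [-0.7, 0.2, 0.2]
opening: 0.005
finger_force: 0.0
```

carry_out --pt "0 0 0.05 0 0 -0.142 1" --pt "0 0 0.05 0 0 -0.142 1" --pt "0 0 0.05 0 0 -0.142 1" --pt "0 0 0.05 0 0 -0.142 1"

```text
time: 2.95
tcp_pos: [0.5644, -0.0266, 0.1229]
orientation: [-3.14, -0.0, 1.892]
force: [-0.2, 1.1, 0.2]
opening: 0.004
finger_force: 0.0
```

```bash
cat > st.py <<'E'
from station import ctrl
from h import *
p=np.array([.542,.0653,.324])
def state():
    o=ctrl.get_obs(); t=o["tcp_pos"]; print(round(o["time"],2),"tcp",t.round(4),"infix",unfix(p,t).round(4),"rpy",o["orientation"].round(3),"F",o["force"].round(1),"open",round(o["opening"],3),"ff",round(float(o["finger_force"]),1)); return o
def snap(n):
    s=ctrl.snapshot(n); np.savez(f"{n}.npz",**s); return Cam(s)
E
python3 - <<'E'
from st import *
o=state(); T=snap("top"); S=snap("side")
cv2.imwrite("pics/a.png",np.vstack([cv2.resize(c.f[a:a+70,b:b+120,::-1],None,fx=4,fy=4,interpolation=2) for c,a,b in((T,160,190),(S,140,270))]))
print(T.proj(o["tcp_pos"]),S.proj(o["tcp_pos"]))
E
```

```text
2.95 tcp [ 0.5644 -0.0266  0.1229] infix [-0.008  -0.0942] rpy [-3.14  -0.     1.892] F [-0.2  1.1  0.2] open 0.004 ff 0.0
[[292.66453412 187.87052052]] [[328.13475439 180.39888239]]
```

View pics/a.png

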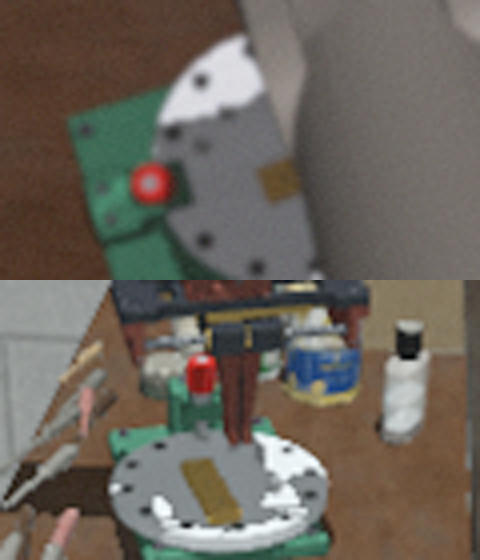

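The closed fingertip shows at about (330,180) in the side view, against a predicted (328,180), so the calibration holds. I'll lower the tool behind the blank's end and push it along +y.

carry_out --pt "0 0 0.042 0 0 0 1" --pt "0 0 0.075 0 0 0 1" --pt "0 0 0.084 0 0 0 1" --pt "0 0 0.084 0 0 0 1" --pt "0 0 0.084 0 0 0 1"

```text
time: 3.47
tcp_pos: [0.5656, -0.0263, 0.04]
orientation: [3.14, 0.0, 1.895]
force: [0.3, -0.3, 0.4]
opening: 0.004
finger_force: 0.0
```

carry_out --pt "0.005 0 0 0 0 0 1" --pt "0.01 0 0 0 0 0 1" --pt "0.015 0 0 0 0 0 1" --pt "0.018 0 0 0 0 0 1" --pt "0.022 0 0 0 0 0 1" --pt "0.026 0 0 0 0 0 1" --pt "0.029 0 0 0 0 0 1" --pt "0.032 0 0 0 0 0 1" --pt "0.035 0 0 0 0 0 1" --pt "0.035 0 0 0 0 0 1"

```text
time: 4.3
tcp_pos: [0.5532, 0.0074, 0.0386]
orientation: [-3.141, -0.0, 1.897]
force: [-0.3, -0.6, 0.7]
opening: 0.004
finger_force: 0.6
```

Run:
```python
from st import *
o=state(); S=snap("side")
cv2.imwrite("pics/b.png",cv2.resize(S.f[140:220,280:370,::-1],None,fx=7,fy=7,interpolation=2))
for q in((-.012,-.003),): 
    for a,b in((-13,-45),(13,-45),(13,45),(-13,45)): print(((S.proj([*fix(p,q[0]+a/1e3,q[1]+b/1e3),.046])-[280,140])*7).round(0))
```

```text
4.3 tcp [0.5532 0.0074 0.0386] infix [-0.0078 -0.0584] rpy [-3.141 -0.     1.897] F [-0.3 -0.6  0.7] open 0.004 ff 0.6
[[278. 388.]]
[[333. 382.]]
[[296. 290.]]
[[243. 295.]]
```

View pics/b.png

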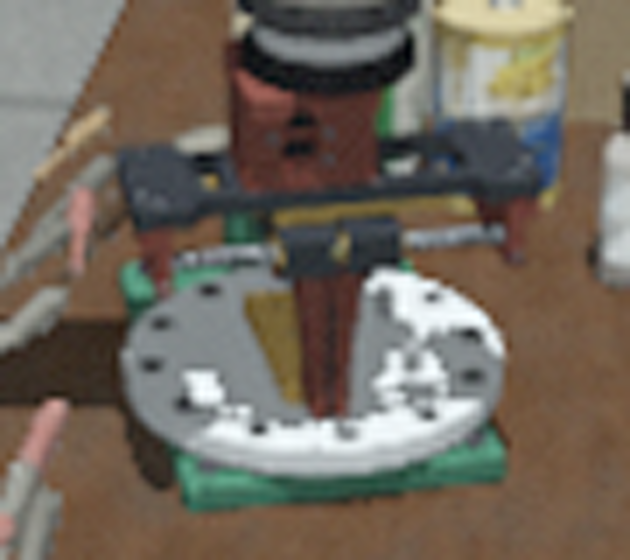

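carry_out --pt "-0.012 0 0 0 0 0 1" --pt "-0.012 -0.025 0 0 0 0 1" --pt "-0.012 -0.049 0 0 0 0 1" --pt "0.02 -0.049 0 0 0 0 1" --pt "0.055 -0.049 0 0 0 0 1" --pt "0.055 -0.049 0 0 0 0 1"

```text
time: 4.85
tcp_pos: [0.4873, 0.0489, 0.0388]
orientation: [3.141, -0.004, 1.902]
force: [0.3, 0.3, 0.1]
opening: 0.005
finger_force: 0.0
```

Run:
```python
from st import *
o=state(); S=snap("side"); b=blankrect(S,(305,160,350,205)); print(unfix(p,b[0]),b[1]-.324+np.pi/2,b[2])
```

```text
4.85 tcp [0.4873 0.0489 0.0388] infix [-0.0571  0.0018] rpy [ 3.141 -0.004  1.902] F [0.3 0.3 0.1] open 0.005 ff 0.0
[-0.01270638 -0.00528901] 0.037510514 [ 27.83086395 105.4260025 ]
```

carry_out --pt "0 0.008 0 0 0 0 1" --pt "0 0.016 0 0 0 0 1" --pt "0 0.021 0 0 0 0 1" --pt "0 0.026 0 0 0 0 1" --pt "0 0.031 0 0 0 0 1" --pt "0 0.036 0 0 0 0 1" --pt "0 0.041 0 0 0 0 1" --pt "0 0.045 0 0 0 0 1" --pt "0 0.048 0 0 0 0 1" --pt "0 0.048 0 0 0 0 1"

```text
time: 5.73
tcp_pos: [0.5359, 0.0589, 0.0387]
orientation: [3.14, -0.0, 1.896]
force: [-0.7, -0.3, 0.0]
opening: 0.007
finger_force: 0.0
```

carry_out --pt "0 0.001 0 0 0 0 1" --pt "0 0.002 0 0 0 0 1" --pt "0 0.003 0 0 0 0 1"

```text
time: 5.98
tcp_pos: [0.5372, 0.0592, 0.0387]
orientation: [-3.14, 0.0, 1.896]
force: [-3.1, -0.2, 1.5]
opening: 0.006
finger_force: 1.7
```

Run:
```python
from st import *
o=state(); S=snap("side"); b=blankrect(S,(305,160,350,205)); print(unfix(p,b[0]),b[1]-.324+np.pi/2,b[2])
```

```text
5.98 tcp [0.5372 0.0592 0.0387] infix [-0.0065 -0.0043] rpy [-3.14   0.     1.896] F [-3.1 -0.2  1.5] open 0.006 ff 1.7
[0.07479365 0.07250367] -0.2548331 [ 57.00613403 118.58103943]
```

carry_out --pt "0 0.001 0 0 0 0 1" --pt "0 0.002 0 0 0 0 1" --pt "0 0.002 0 0 0 0 1"

```text
time: 6.28
tcp_pos: [0.5401, 0.06, 0.0387]
orientation: [3.141, 0.0, 1.896]
force: [-1.4, -0.2, 0.3]
opening: 0.002
finger_force: 1.0
```

carry_out --pt "0 0.001 0 0 0 0 1" --pt "0 0.002 0 0 0 0 1" --pt "0 0.002 0 0 0 0 1"

```text
time: 6.53
tcp_pos: [0.542, 0.0607, 0.0386]
orientation: [3.141, -0.0, 1.896]
force: [-1.5, -0.5, -0.6]
opening: 0.001
finger_force: 0.9
```

carry_out --pt "0 0.001 0 0 0 0 1" --pt "0 0.002 0 0 0 0 1" --pt "0 0.002 0 0 0 0 1"

```text
time: 6.78
tcp_pos: [0.5433, 0.0612, 0.0386]
orientation: [-3.141, 0.0, 1.896]
force: [-3.7, -1.8, 2.4]
opening: 0.005
finger_force: 1.7
```

Run:
```python
from st import *
o=state(); S=snap("side")
cv2.imwrite("pics/c.png",cv2.resize(S.f[140:220,280:370,::-1],None,fx=7,fy=7,interpolation=2))
for q in((.023,-.003),): 
    for a,b in((-13,-45),(13,-45),(13,45),(-13,45)): print(((S.proj([*fix(p,q[0]+a/1e3,q[1]+b/1e3),.046])-[280,140])*7).round(0))
```

```text
6.78 tcp [0.5433 0.0612 0.0386] infix [-0.     -0.0043] rpy [-3.141  0.     1.896] F [-3.7 -1.8  2.4] open 0.005 ff 1.7
[[353. 381.]]
[[408. 375.]]
[[366. 284.]]
[[314. 289.]]
```

View pics/c.png

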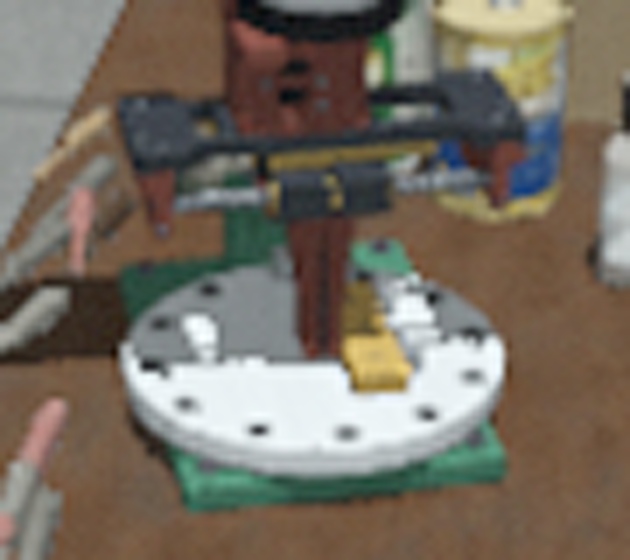

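The blank is near the pins. Its near end spans about (348,370)–(408,365), roughly 10 zoomed px above the prediction. I'll check the side view for bias using the table rim and knob.

Run:
```python
from st import *
S=Cam(np.load("side.npz"))
a=np.linspace(0,2*np.pi,361)
P=S.proj(np.c_[(p[:2]+.09*np.c_[np.cos(a),np.sin(a)]),np.full(361,.034)])
P=(P-[280,140])*7
print(P.min(0),P.max(0))
for x,y in((41,28),(41,-28),(23,50)): print(((S.proj([*fix(p,x/1e3,y/1e3),.048])-[280,140])*7).round(0),((S.proj([*fix(p,x/1e3,y/1e3),.034])-[280,140])*7).round(0))
```

```text
[120.89824827 265.57483374] [500.72737762 454.45354745]
[[383. 293.]] [[382. 318.]]
[[409. 349.]] [[408. 375.]]
[[337. 275.]] [[336. 300.]]
```

carry_out --pt "0 -0.02 0 0 0 0 1" --pt "0 -0.05 0 0 0 0 1" --pt "-0.03 -0.052 0 0 0 0 1" --pt "-0.07 -0.052 0 0 0 0 1" --pt "-0.083 -0.052 0 0 0 0 1" --pt "-0.083 -0.052 0 0 0 0 1"

```text
time: 7.33
tcp_pos: [0.5229, -0.0384, 0.0389]
orientation: [3.139, 0.002, 1.889]
force: [-0.4, -0.1, 0.1]
opening: 0.008
finger_force: 0.0
```

Run:
```python
from st import *
o=state(); S=snap("side"); T=snap("top")
cv2.imwrite("pics/d.png",np.hstack([cv2.resize(S.f[150:210,310:350,::-1],None,fx=9,fy=9,interpolation=2),cv2.resize(T.f[170:230,230:270,::-1],None,fx=9,fy=9,interpolation=2)]))
for x,y in((41,28),(41,-28),(23,50)): print(((S.proj([*fix(p,x/1e3,y/1e3),.048])-[310,150])*9).round(0))
for a,b in((10,-45),(36,-45),(36,45),(10,45)): print(((S.proj([*fix(p,a/1e3,b/1e3),.046])-[310,150])*9).round(0))
```

```text
7.33 tcp [ 0.5229 -0.0384  0.0389] infix [-0.0511 -0.0922] rpy [3.139e+00 2.000e-03 1.889e+00] F [-0.4 -0.1  0.1] open 0.008 ff 0.0
[[222. 287.]]
[[256. 359.]]
[[163. 264.]]
[[182. 395.]]
[[253. 388.]]
[[199. 272.]]
[[132. 278.]]
```

View pics/d.png

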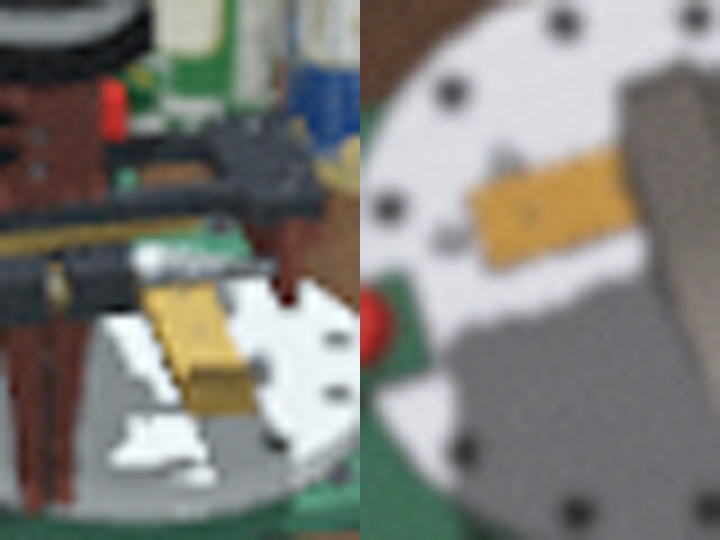

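The top view shows the blank parallel to the fixture and touching the back pin at about (505,165). Its end is about a pixel from the end pin at (452,237). I'll finish the y push against the end pin.

carry_out --pt "0 0.035 0 0 0 0 1" --pt "0 0.073 0 0 0 0 1" --pt "0.01 0.073 0 0 0 0 1" --pt "0.022 0.073 0 0 0 0 1" --pt "0.026 0.073 0 0 0 0 1" --pt "0.029 0.073 0 0 0 0 1" --pt "0.031 0.073 0 0 0 0 1" --pt "0.033 0.073 0 0 0 0 1" --pt "0.033 0.073 0 0 0 0 1"

```text
time: 8.18
tcp_pos: [0.5787, 0.02, 0.0386]
orientation: [-3.141, 0.001, 1.895]
force: [-0.8, -0.8, -0.3]
opening: 0.006
finger_force: 0.1
```

carry_out --pt "0.001 0 0 0 0 0 1" --pt "0.002 0 0 0 0 0 1" --pt "0.002 0 0 0 0 0 1"

```text
time: 8.43
tcp_pos: [0.579, 0.0204, 0.0387]
orientation: [-3.141, 0.002, 1.894]
force: [1.5, -5.0, 0.8]
opening: 0.002
finger_force: 2.5
```

Run:
```python
from st import *
state()
```

```text
8.43 tcp [0.579  0.0204 0.0387] infix [ 0.0208 -0.0544] rpy [-3.141e+00  2.000e-03  1.894e+00] F [ 1.5 -5.   0.8] open 0.002 ff 2.5
```

carry_out --pt "-0.015 0 0 0 0 0 1" --pt "-0.025 -0.02 0 0 0 0 1" --pt "-0.025 -0.058 0 0 0 0 1" --pt "0.01 -0.058 0 0 0 0 1" --pt "0.048 -0.058 0 0 0 0 1" --pt "0.052 -0.048 0 0 0 0 1" --pt "0.052 -0.033 0 0 0 0 1" --pt "0.052 -0.026 0 0 0 0 1" --pt "0.052 -0.022 0 0 0 0 1" --pt "0.052 -0.022 0 0 0 0 1"

```text
time: 9.27
tcp_pos: [0.5415, 0.0647, 0.0385]
orientation: [-3.141, -0.0, 1.895]
force: [0.9, 0.3, -0.9]
opening: 0.005
finger_force: 0.0
```

carry_out --pt "0 0.001 0 0 0 0 1" --pt "0 0.002 0 0 0 0 1" --pt "0 0.002 0 0 0 0 1"

```text
time: 9.52
tcp_pos: [0.5422, 0.0646, 0.0384]
orientation: [-3.14, 0.0, 1.895]
force: [-3.1, -2.0, 0.0]
opening: 0.003
finger_force: 1.3
```

Run:
```python
from st import *
state()
```

```text
9.52 tcp [0.5422 0.0646 0.0384] infix [-0.     -0.0008] rpy [-3.14   0.     1.895] F [-3.1 -2.   0. ] open 0.003 ff 1.3
```

carry_out --pt "0 0.001 0 0 0 0 1" --pt "0 0.002 0 0 0 0 1" --pt "0 0.002 0 0 0 0 1"

```text
time: 9.77
tcp_pos: [0.5423, 0.0645, 0.0382]
orientation: [-3.136, 0.001, 1.895]
force: [-8.3, -2.5, 6.5]
opening: 0.002
finger_force: 4.3
```

Both pushes ended in hard contact. I'll retreat, lift, and check before moving to the knob.

carry_out --pt "0 -0.015 0 0 0 0 1" --pt "0 -0.015 0 0 0 0 1" --pt "0 -0.015 -0.04 0 0 0 1" --pt "0 -0.015 -0.08 0 0 0 -0.2" --pt "0 -0.015 -0.12 0 0 0 -0.2" --pt "0.03 -0.008 -0.13 0 0 0 -0.2" --pt "0.065 -0.003 -0.13 0 0 0 -0.2" --pt "0.079 -0.003 -0.13 0 0 0 -0.2" --pt "0.079 -0.003 -0.13 0 0 0 -0.2" --pt "0.079 -0.003 -0.13 0 0 0 -0.2"

```text
time: 10.6
tcp_pos: [0.5174, 0.1407, 0.169]
orientation: [3.141, 0.0, 1.898]
force: [0.1, -0.3, 0.4]
opening: 0.499
finger_force: 0.0
```

Run:
```python
from st import *
o=state(); S=snap("side"); T=snap("top")
cv2.imwrite("pics/e.png",np.hstack([cv2.resize(S.f[130:210,290:350,::-1],None,fx=7,fy=7,interpolation=2),cv2.resize(T.f[160:240,220:270,::-1],None,fx=7,fy=7,interpolation=2)]))
im=S.f.astype(int); red=(im[...,0]>120)&(im[...,1]<70); red=comp(red,[320,163]);y,x=np.nonzero(red)
print(x.mean(),x.min(),x.max(),y.min(),y.max(),S.proj([[*fix(p,0,.078),.094],[*fix(p,-.012,.078),.094],[*fix(p,.012,.078),.094]]))
print(((S.proj([*o["tcp_pos"]])-[290,130])*7).round(0))
for a,b in((10,-45),(36,-45),(36,45),(10,45)): print(((S.proj([*fix(p,a/1e3,b/1e3),.046])-[290,130])*7).round(0))
```

```text
10.6 tcp [0.5174 0.1407 0.169 ] infix [0.0007 0.0793] rpy [3.141 0.    1.898] F [ 0.1 -0.3  0.4] open 0.499 ff 0.0
319.8867924528302 316 323 159 168 [[319.99846701 164.22753331]
 [316.54499339 164.51476308]
 [323.44240309 163.94109679]]
[[211.  95.]]
[[281. 447.]]
[[337. 442.]]
[[295. 351.]]
[[243. 356.]]
```

View pics/e.png

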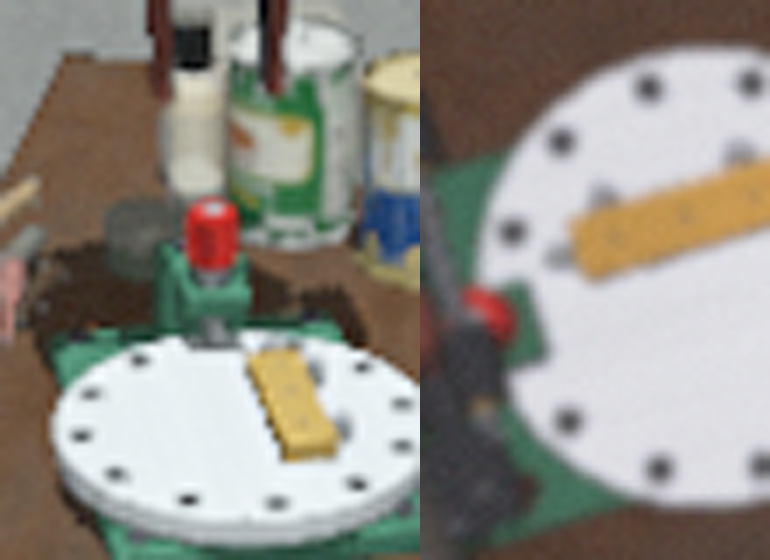

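The blank sits against all three pins in both views. The knob, at side column 319.9 against a predicted 320.0, lies midway between the open fingers. I'll descend and grip.

carry_out --pt "-0.001 0 0.03 0 0 0 -0.2" --pt "-0.001 0 0.06 0 0 0 -0.2" --pt "-0.001 0 0.08 0 0 0 -0.2" --pt "-0.001 0 0.09 0 0 0 -0.2" --pt "-0.001 0 0.09 0 0 0 -0.2" --pt "-0.001 0 0.09 0 0 0 1" --pt "-0.001 0 0.09 0 0 0 1" --pt "-0.001 0 0.09 0 0 0 1" --pt "-0.001 0 0.09 0 0 0 1" --pt "-0.001 0 0.09 0 0 0 1" --force 35

```text
time: 11.53
tcp_pos: [0.5162, 0.1384, 0.0793]
orientation: [-3.139, 0.001, 1.896]
force: [-0.7, -1.3, 10.1]
opening: 0.269
finger_force: 35.1
```

Run:
```python
from st import *
state(); T=snap("top"); b=blankrect(T,(235,170,300,215)); print(unfix(p,b[0]),b[1]-.324+np.pi/2,b[2])
```

```text
11.53 tcp [0.5162 0.1384 0.0793] infix [-0.0012  0.0775] rpy [-3.139e+00  1.000e-03  1.896e+00] F [-0.7 -1.3 10.1] open 0.269 ff 35.1
[0.02425166 0.00126254] 0.0020235777 [24.75385284 88.06871796]
```

carry_out --pt "0 0 -0.003 0 0 0 1" --pt "0 0 -0.006 0 0 0 1" --pt "0 0 -0.009 0 0 0 1" --pt "0 0 -0.012 0 0 0 1" --pt "0 0 -0.014 0 0 0 1" --pt "0 0 -0.015 0 0 0 1" --pt "0 0 -0.015 0 0 0 1" --pt "0 0 -0.015 0 0 0 1" --pt "0 0 -0.015 0 0 0 1" --pt "0 0 -0.015 0 0 0 1" --force 35

```text
time: 12.42
tcp_pos: [0.5163, 0.1384, 0.0931]
orientation: [-3.139, 0.0, 1.896]
force: [-5.2, -1.5, -8.0]
opening: 0.267
finger_force: 35.0
```

Run:
```python
from st import *
state(); T=snap("top"); S=snap("side"); b=blankrect(T,(235,170,300,215)); print(unfix(p,b[0]),b[1]-.324+np.pi/2,b[2])
cv2.imwrite("pics/f.png",cv2.resize(S.f[130:210,290:350,::-1],None,fx=7,fy=7,interpolation=2))
```

```text
12.42 tcp [0.5163 0.1384 0.0931] infix [-0.0011  0.0775] rpy [-3.139  0.     1.896] F [-5.2 -1.5 -8. ] open 0.267 ff 35.0
[0.0242123  0.00122932] 0.0021870136 [24.87199402 88.1362915 ]
```

View pics/f.png

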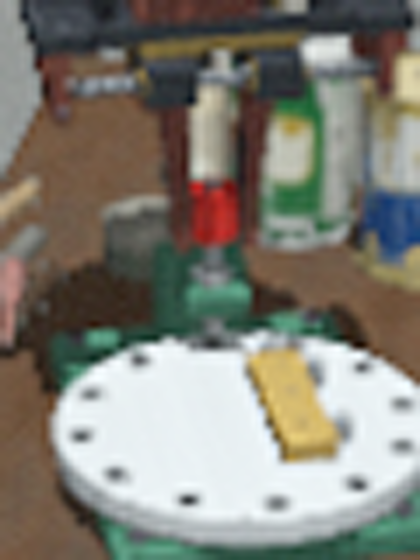

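The knob's underside has risen from row 270 to row 243, about 14 mm. The wrist feels 8 N of downward pull, and the blank is still against its pins, so I'm handing the job in.

```bash
python3 -c "
from station import ctrl
print(ctrl.job_done())"
```

```text
the job is handed in; nothing more can be done
None
```

The blank is against all three pins and the gripper is holding the red knob about 14 mm up; the job is handed in at about 12.5 s, but the interface gave no verdict.

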